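# Latch the field-test case shut

## Robot

A 7-joint arm with a two-finger parallel gripper is mounted at the origin on the work surface. World frame = base frame: x ahead of the robot, y to its left, z up, the work surface at z = 0. Lengths are in m, angles in rad, forces in N, time in s.
With the tool pointing down it reaches from about 0.425 to 0.875 m from the base axis. Payload 4.7 kg.
Tool frame: the origin (TCP) lies on the centre line of the jaws, within the pads' length; the fingertips stand ahead of it and the grasp point (between the pads) lies 2 mm behind it (nose_length is the z of the fingertips in the tool frame, in m); z points along the fingers, y is the line along which they close (so a half turn about z gives the same grasp; the last joint's range is limited). The gripper opens to 87 mm and grips with 3 to 60 N. Pads are 19 mm wide; open, the fingers measure 117 mm over their backs; the gripper's body (75 mm by 190 mm) begins 51 mm behind the grasp point.
Start: joints at [1.191, 0.321, -0.07, 1.45, 0.023, 1.371, -0.057], TCP at [0.249, -0.6, 0.24] pointing down, gripper open.
Joint ranges: [-2.86, 2.86], [-0.3, 2.09], [-1.38, 1.24], [0.06, 2.45], [-1.56, 4.7], [0.09, 2.05], [-2.69, 2.69]. Speed limits (rad/s): [2.57, 2.57, 3.14, 3.14, 3.14, 3.14, 3.14].

## Interface

Orientations are given as a rotation vector (axis times angle).
In Python, from bench import * gives the robot as it stands.
- The arm moves only by the tool send_rows, never from a script. Its arguments are lists of equal length, an entry for each row: "xyz": the shift along the tool's x, y, z in mm, a list of three; "dr": the turn, a rotation vector about the tool's x, y, z in rad, a list of three. A call has exactly 10 rows; each row is the pose to reach, as a shift and turn from the pose commanded when the call began, along the tool's axes at that moment; what a row does not reach only later rows make up. A row lasts 1/12 s, in which the tool goes at most 41.7 mm and 7.16 degrees, less where a joint would pass 70% of its speed; a pose out of reach is approached as far as the arm can. A call with a gripper value outside its range is refused whole. "jaw" is the finger opening in mm, from 0 to 87, set as the call begins (left out, the last holds). The fingers move at their own pace and stop on an object; "grip_force" is the grip in N (left out, the last holds). Time passes only in rows, so rows that repeat a pose let the fingers close, or fill a call up. It gives the time, the measured TCP pose, the force, the opening and the grip force at its end, in the units of the state.
- get_state(): the state, without advancing time (a new reading comes with each control period).
- get_image(name): name is "scene" or "top" or "wrist"; returns the picture (384x512x3 uint8, red, green, blue); there is no depth.
- calibration(name): a dict with "vfov" (degrees; the focal length in pixels is half the picture's height over the tangent of half this angle, whatever the lens; pixels are square), "cx", "cy" (the principal point, pixels), "rvec" (rotation vector, rad) and "tvec" (3), from world to camera coordinates, as OpenCV has them; the wrist camera has in their place "hand_eye" (4x4, takes a point from camera to tool coordinates, whose origin is the TCP and whose axes are the flange's). Camera axes: x right, y down, z forward; pixel columns grow to the right and rows downward; lengths in m; the calibration is good to about 2 mm. A picture is of the moment at which its call begins: read the wrist's pose just before it. calibration takes no time and is no camera call.
- close_job(): hands the job in; it is judged then, once.
The state is a dict: "time": time; "joint_positions": joint angles; "qd": joint speeds; "joint_torque": joint torques, N m; "position": TCP position; "tool_rot": TCP orientation; "ft_force": force on the tool from outside, world axes, zero at the start; "torque": the same for the moment, N m; "grip_width": opening from 0.0 (shut) to 1.0 (fully open); "grip_force": force on a finger pad.
Only numpy, scipy, OpenCV 4.12 (cv2) and the standard library are available. Lean on these libraries where they do the work, as an engineer would, in place of code of your own. Each camera call takes 0.05 s, during which the arm holds its last target. There are 200 camera calls.

## Task

The aluminium field-test case is standing ajar on the lab bench. Hook the steel loop of its draw latch over the keeper on the lid and draw it in under the keeper's lip, then press the red lever down flat past centre so that the lid is pulled tight and stays latched on its own. Leave the things on and beside the case where they are, and let go.

Things in the scene. Friction and masses are not known exactly. Their poses are not given: they have to be found in the camera images.
- case: Aluminium case with black edges, 230 x 260 x 170 mm high, fixed on the bench, standing on its hinge edge: seam and draw latch are on top. Origin: on the bench straight under the lever's pivot. x points from the lever across the seam to the keeper, y along the seam and all the latch's hinges, z up. Body shell: x -110 to 32 mm; lid shell: x 35 to 120 mm; both y -130 to 130 mm.
- lid (a joint): Opening of the lid shell (it carries the keeper) about a hinge along the foot of the seam (case x 35, z 8 mm), rad: 0 shut, 0.03 ajar (about 5 mm at the top), where a springy gasket holds it at the start. The loop must pull with about 15 N to start moving it and 75 N to shut it; latched it rests at about 0.007.
- lever (a joint): Angle of the red lever, rad: 0 closed, flat over the body shell towards the case's -x; 1.57 upright; 1.8 stop, leaning to the keeper. Handle 32 mm wide (y), 8 mm thick, reaching 85 mm from the pivot. Stiff hinge (0.11 N m): stays where left. With the loop hooked, pressing it down 70 mm from the pivot takes up to 10 N; at about 0.2 rad it passes centre; press on to its stop at 0, where it holds itself.
- pivot (a point): The lever's pivot axis, 14 mm above the case's top (case x 0, z 184 mm), between the cheeks of the steel latch base. The loop's pin runs through the lever 26 mm from the pivot, 0.14 rad behind the handle's line: with the lever at angle A, the pin is 26 cos(A - 0.14) mm to -x of the pivot and 26 sin(A - 0.14) mm above it. Axes as the case's.
- lever_pad (a point): Middle of the red handle's broad outer face (the face that is up when closed and looks to the keeper when upright), 70 mm from the pivot.
- loop_bar (a point): Centre of the loop's cross-bar: a round steel bar 8 mm thick, 54 mm long (y), joined by two 8 mm side arms (y -27 and 27 mm) to the pin in the lever, 91.7 mm away. x points away from the pin along the loop, y along the bar, z to the tab's side. Stiff hinge at the pin (0.085 N m): the loop stays as left, and rises as the lever goes down unless the bar is caught under the keeper's lip.
- loop_tab (a point): Grip point in the loop's orange finger tab, 10 mm thick (y). In loop_bar's axes the tab stands 4 to 40 mm above the bar (z) and reaches 0 to 26 mm beyond it (x); this point is 14 mm beyond and 28 mm above the bar. Pinched across its thickness it can turn between the fingers. Moving the loop along its length swings the lever too, against about 5 to 8 N.
- keeper (a point): Seat of the keeper, a steel hook on the lid, 34 mm wide (y), that goes inside the loop: here the hooked bar's centre lies. Axes as the lid's. Post face 4 mm to -x; from it a 4 mm thick lip overhangs to 3 mm at +x, its underside 6.5 mm above; a foot 6.5 mm below reaches 21 mm to +x. The bar must go down at least 7 mm to +x of the seat, onto the foot, then back to the post under the lip.
- timer: White lab timer, 55 x 45 x 18 mm, lying on the case's top beside the latch (bystander, leave alone). Origin under its centre.
- reagent: White reagent jar, 64 mm wide, 130 mm high, beside the case (bystander). Origin under its centre.
- tipbox: Blue pipette-tip box with clear cover, 90 x 120 x 65 mm, beside the case (bystander). Origin under its centre.

How it is judged:
By the outcome, as a careful person would: the job done as asked, in the order asked, and still so for the second after the job is handed in, with the robot touching nothing.
It also fails if it takes over 51 s, if anything falls off the work surface, if the arm or the gripper's body presses on something with over 40 N, if the wrist force passes 120 N, or if a joint passes its speed limit or range.

## Working session

There is one attempt and no reset: what is moved stays moved. The work goes in short steps, Python scripts to look and compute and a tool call to move; the robot and the scene stay as the last step left them, time stands still between calls to the robot, and variables do not carry over. Pictures are saved under pics/ and viewed, at most 10 in all, crops included, and the job is handed in when it is done.

Besides the shell and the picture viewer there is one more tool, called after "Emit:" as name(argument=value, ...), one argument or row to a line, values as JSON. send_rows: Moves the arm, as the interface text tells. Its arguments: {"type":"object","properties":{"xyz":{"type":"array"},"dr":{"type":"array"},"jaw":{"type":"number"},"grip_force":{"type":"number"}},"required":["xyz","dr"]}

```bash
mkdir -p pics; python3 - <<'E'
from bench import *
import cv2,numpy as np
np.set_printoptions(precision=4,suppress=True)
s=get_state();print(s['time'],s['position'],s['tool_rot'],s['grip_width'])
for n in("scene","top"):
    cv2.imwrite(f"pics/{n}0.png",get_image(n)[:,:,::-1]);c=calibration(n);print(n,c)
print(calibration("wrist"))
try: print(nose_length)
except Exception as e: print(e)
E
```

```text
0.0 [ 0.2492 -0.5998  0.2384] [-3.0791 -0.6143  0.0007] 0.9999443003070387
scene {'vfov': 56.21512262380581, 'cx': 259.1355037667858, 'cy': 190.89686408608458, 'rvec': array([ 1.9908,  1.2599, -0.6023]), 'tvec': array([-0.2578, -0.202 ,  1.3826])}
top {'vfov': 43.967098395552924, 'cx': 261.25620078826614, 'cy': 191.3493623660836, 'rvec': array([ 2.0901, -2.1039,  0.2371]), 'tvec': array([0.0445, 0.5781, 1.0925])}
{'vfov': 60.81445138376867, 'cx': 254.585440351478, 'cy': 191.67669627718232, 'hand_eye': array([[ 0.0002, -0.9647, -0.2634,  0.0727],
       [ 1.    ,  0.0004, -0.0008, -0.0003],
       [ 0.0009, -0.2634,  0.9647, -0.1447],
       [ 0.    ,  0.    ,  0.    ,  1.    ]])}
0.017
```

View pics/scene0.png

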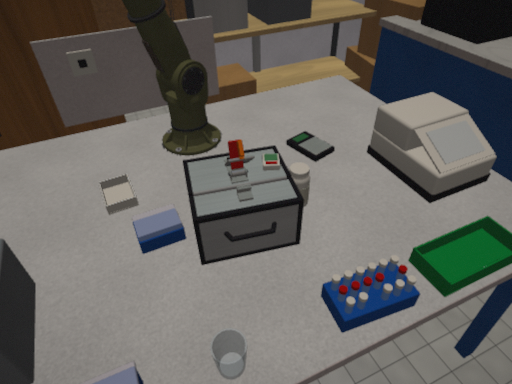

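View pics/top0.png

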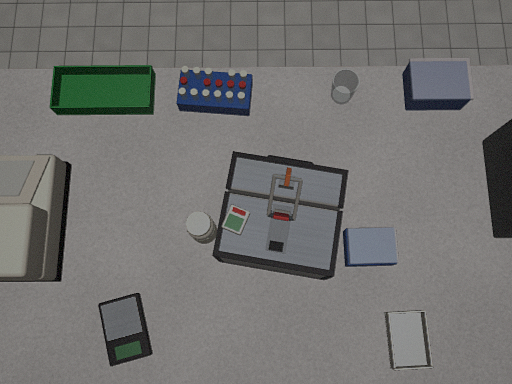

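The scene view shows the case with the red lever upright. The top view shows the body/lid seam around (283,198), the orange tab at (289,176) and the red lever at (281,216). I'll enlarge both.

```bash
python3 - <<'E'
import cv2,numpy as np
a=cv2.imread('pics/top0.png')[145:285,205:355]; b=cv2.imread('pics/scene0.png')[130:230,180:310]
a=cv2.resize(a,None,fx=4,fy=4,interpolation=cv2.INTER_CUBIC)
b=cv2.resize(b,None,fx=6,fy=6,interpolation=cv2.INTER_CUBIC)
cv2.imwrite('pics/a.png',a);cv2.imwrite('pics/b.png',b)
E
```

```text
(no output)
```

View pics/a.png

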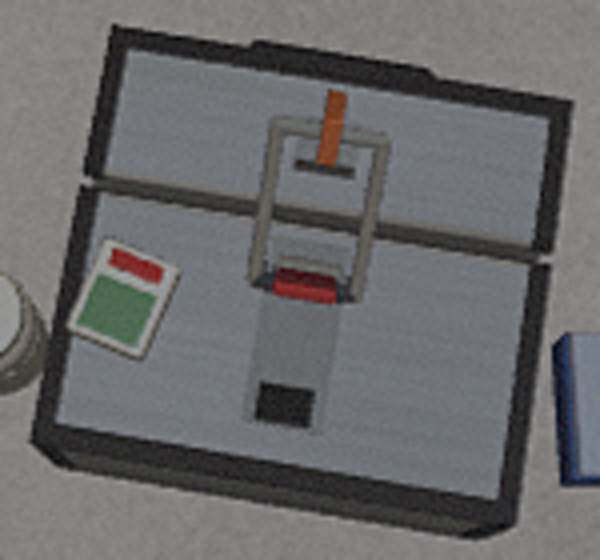

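View pics/b.png

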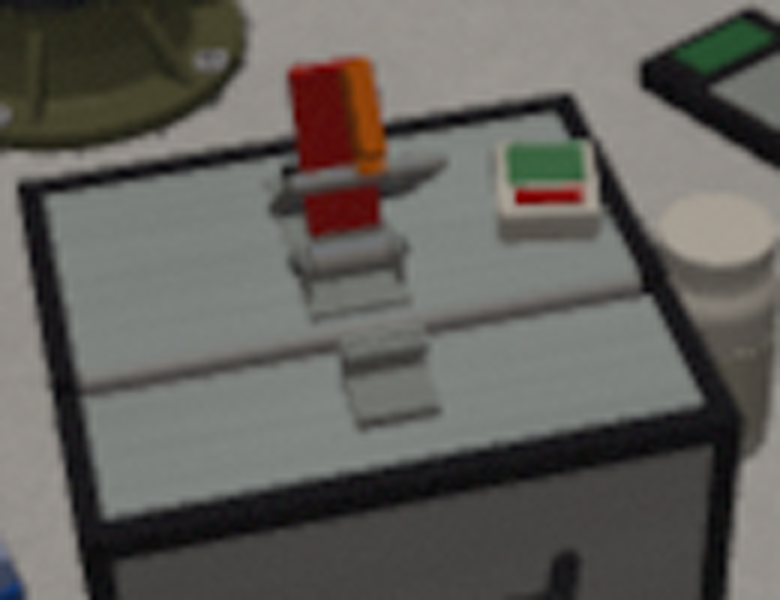

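The enlarged crops show the body corners at the seam, (82,185) and (551,263) in crop a. The loop bar is at about (330,127) and the lever tip at about (306,285). In crop b the lever is upright with its top at (320,65), and the orange tab is in front of it from (355,60) to (372,172). Next I fit the poses.

```bash
cat > h.py <<'E'
from bench import *
import cv2,numpy as np
from scipy.optimize import least_squares
from scipy.spatial.transform import Rotation as R
np.set_printoptions(precision=4,suppress=True)
def proj(n,P):
    c=calibration(n); f=192/np.tan(np.radians(c['vfov']/2))
    K=np.array([[f,0,c['cx']],[0,f,c['cy']],[0,0,1]])
    return cv2.projectPoints(np.array(P,float).reshape(-1,1,3),c['rvec'],c['tvec'],K,None)[0].reshape(-1,2)
def world(p,P):
    P=np.array(P,float).reshape(-1,3)/1000
    return R.from_euler('z',p[2]).apply(P)+[p[0],p[1],0]
def pin(A): return np.array([-26*np.cos(A-.14),0,184+26*np.sin(A-.14)])
def loop(A,B,x,y,z): # B elevation of loop's x axis
    ex=np.array([np.cos(B),0,np.sin(B)]);ez=np.array([-np.sin(B),0,np.cos(B)])
    return pin(A)+ex*(91.7+x)+ez*z+np.array([0,y,0])
E
python3 - <<'E'
from h import *
T=lambda q:np.array(q)/4+[205,145]
S=lambda q:np.array(q)/6+[180,130]
cp=[[32,130,170],[32,-130,170],[125,130,167],[125,-130,167],[-110,130,170],[-110,-130,170]]
co=T([[82,185],[551,263],[112,25],[573,100],[33,437],[500,530]])
f=lambda p:(proj('top',world(p,cp))-co).ravel()
b=None
for y in np.arange(0,6.2,.5):
    r=least_squares(f,[.6,0,y],loss='soft_l1')
    if b is None or r.cost<b.cost:b=r
p=b.x;print(p,f(p).reshape(-1,2))
print('scene corners', (proj('scene',world(p,cp))-[180,130])*6)
# loop/lever
def g(q):
    A,B=q
    e=[]
    e+=list((proj('top',world(p,loop(A,B,0,0,0)))-T([[330,127]])).ravel())
    # tab side corners scene: bottom/near  and top
    lt=[85*-np.cos(A),0,184+85*np.sin(A)]
    e+=list((proj('scene',world(p,lt))-S([[320,66]])).ravel())
    e+=list((proj('scene',world(p,loop(A,B,26,0,4)))-S([[372,170]])).ravel())
    e+=list((proj('scene',world(p,loop(A,B,26,0,40)))-S([[362,62]])).ravel())
    return np.array(e)
r=least_squares(g,[1.57,.5],loss='soft_l1');print(r.x,g(r.x).reshape(-1,2))
E
```

```text
[ 0.5008 -0.0027  6.0994] [[ 0.1151 -0.4408]
 [-0.8023  0.3327]
 [ 0.6679  0.555 ]
 [-0.7474  1.1882]
 [-0.4296 -0.1659]
 [ 2.6573 -1.7536]]
scene corners [[663.4173 271.3629]
 [ 53.8244 378.2114]
 [736.1817 416.681 ]
 [ 80.4707 540.5277]
 [570.5091  94.1153]
 [ 21.7193 181.2998]]
[1.3278 0.6667] [[ 0.2909 -0.0751]
 [ 1.1604 -0.8518]
 [ 0.996  -1.0139]
 [-0.1313  0.7389]]
```

```bash
cat >> h.py <<'E'
CASE=[0.5008,-0.0027,6.0994-2*np.pi]
def toolR(tilt=0,yaw=None): # tool z down, x along case x; tilt>0: fingers point towards -x case
    yaw=CASE[2] if yaw is None else yaw
    return R.from_euler('z',yaw)*R.from_euler('y',tilt)*R.from_euler('x',np.pi)
def go(c,tilt=0,show=True):
    s=get_state(); r0=R.from_rotvec(s['tool_rot']); t=world(CASE,c)[0]
    print('t',round(s['time'],2),'xyz',np.round(r0.inv().apply(t-s['position'])*1000,1),'dr',(r0.inv()*toolR(tilt)).as_rotvec())
def here():
    s=get_state();p=R.from_euler('z',-CASE[2]).apply(s['position']-[CASE[0],CASE[1],0])*1000
    print('t',round(s['time'],2),'tcp case',np.round(p,1),'z',R.from_euler('z',-CASE[2]).apply(R.from_rotvec(s['tool_rot']).as_matrix()[:,2]),'F',R.from_euler('z',-CASE[2]).apply(s['ft_force']),'g',s['grip_width'],s['grip_force'])
E
python3 - <<'E'
from h import *
here();go([75,0,400])
E
```

```text
t 0.1 tcp case [-138.2 -633.   238.6] z [-0.001   0.0014 -1.    ] F [ 0.3694 -0.3607 -0.2747] g 1.0028746284383967 0.0
t 0.1 xyz [ 524.3 -414.2 -160.8] dr [-0.0017  0.0006  0.5777]
```

Emit:
send_rows(
  xyz=[
    [0,0,-40],
    [20,-10,-80],
    [45,-30,-110],
    [75,-55,-130],
    [107,-80,-145],
    [140,-105,-155],
    [172,-130,-160],
    [205,-155,-160],
    [237,-180,-160],
    [270,-205,-160],
  ],
  dr=[
    [0,0,0],
    [0,0,0.05],
    [0,0,0.1],
    [0,0,0.16],
    [0,0,0.22],
    [0,0,0.28],
    [0,0,0.34],
    [0,0,0.4],
    [0,0,0.46],
    [0,0,0.52],
  ],
  jaw=40,
)

```text
time: 0.93
position: [0.4166, -0.3123, 0.3996]
tool_rot: [3.135, -0.203, 0.0]
ft_force: [0.8, 0.2, -0.5]
grip_width: 0.467
grip_force: 0.0
```

```bash
python3 - <<'E'
from h import *
here();go([75,0,400])
E
```

```text
t 0.93 tcp case [ -26.3 -319.7  399.6] z [ 0.0001 -0.0004 -1.    ] F [ 0.7174  0.2976 -0.4879] g 0.4670415628779368 0.0
t 0.93 xyz [ 118.5 -313.8   -0.5] dr [ 0.0004 -0.0001  0.0544]
```

Emit:
send_rows(
  xyz=[
    [14,-37,0],
    [28,-74,0],
    [42,-111,0],
    [56,-148,0],
    [70,-185,0],
    [84,-222,0],
    [98,-259,0],
    [110,-290,0],
    [117,-308,0],
    [117,-308,0],
  ],
  dr=[
    [0,0,0.05],
    [0,0,0.055],
    [0,0,0.055],
    [0,0,0.055],
    [0,0,0.055],
    [0,0,0.055],
    [0,0,0.055],
    [0,0,0.055],
    [0,0,0.055],
    [0,0,0.055],
  ],
)

```text
time: 1.77
position: [0.5717, -0.0172, 0.3986]
tool_rot: [-3.127, 0.27, 0.002]
ft_force: [-1.0, -0.5, -0.6]
grip_width: 0.462
grip_force: 0.0
```

```bash
cat >> h.py <<'E'
def wcam(s):
    c=calibration('wrist');f=192/np.tan(np.radians(c['vfov']/2))
    M=np.eye(4);M[:3,:3]=R.from_rotvec(s['tool_rot']).as_matrix();M[:3,3]=s['position']
    E=np.linalg.inv(M@c['hand_eye'])
    return np.array([[f,0,c['cx']],[0,f,c['cy']],[0,0,1]]),E
def projw(s,P):
    K,E=wcam(s);P=np.array(P).reshape(-1,3)
    return cv2.projectPoints(P.reshape(-1,1,3),cv2.Rodrigues(E[:3,:3])[0],E[:3,3],K,None)[0].reshape(-1,2)
def snap(n):
    import json
    s=get_state();im=get_image('wrist');cv2.imwrite(f'pics/{n}.png',im[:,:,::-1])
    json.dump({k:list(s[k]) for k in('position','tool_rot')},open(f'pics/{n}.json','w'));return s
E
python3 - <<'E'
from h import *
here();s=snap('w1')
for n,P in dict(bar=loop(1.33,.667,0,0,0),barL=loop(1.33,.667,0,27,0),barR=loop(1.33,.667,0,-27,0),tab=loop(1.33,.667,14,0,28),seamL=[32,130,170],seamR=[32,-130,170],seat=[70,0,180],pivot=[0,0,184]).items(): print(n,projw(s,world(CASE,P)))
im=cv2.imread('pics/w1.png');cv2.imwrite('pics/w1b.png',cv2.resize(im,(800,600),interpolation=cv2.INTER_CUBIC))
E
```

```text
t 1.77 tcp case [ 72.4  -1.3 398.6] z [-0.0015  0.0034 -1.    ] F [-0.8843 -0.7    -0.5616] g 0.46156249499205393 0.0
bar [[254.4757 198.2586]]
barL [[224.0432 197.8808]]
barR [[284.9101 198.6364]]
tab [[254.2316 216.6984]]
seamL [[145.3895 198.6967]]
seamR [[363.6168 201.406 ]]
seat [[254.8517 170.4503]]
pivot [[254.1229 229.5515]]
```

View pics/w1b.png

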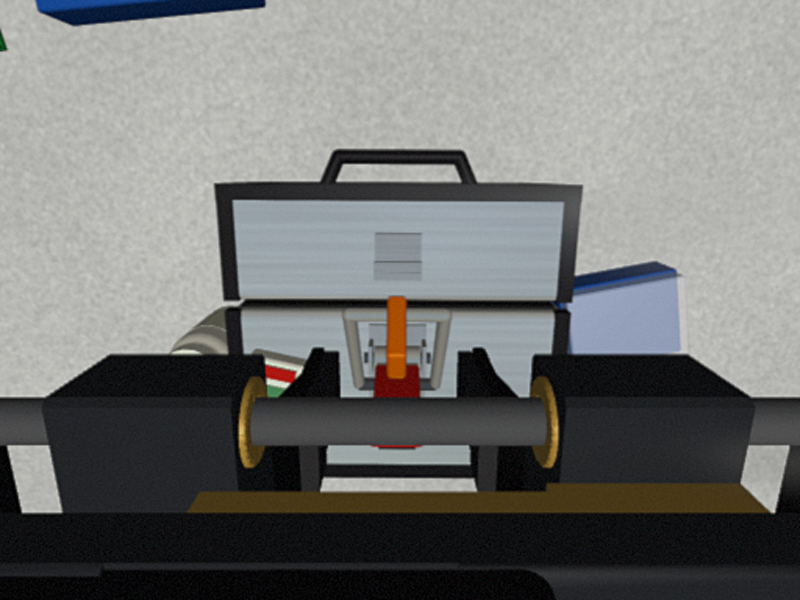

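The wrist picture confirms the fit. The bar is at (397,313) against a predicted (398,310), the tab is centred at (397,338) as predicted, and the seam matches. The keeper spans columns 374–422, with the foot end at row 233, the lip edge at 262 and the rear at 281.

```bash
python3 - <<'E'
from h import *
import json
s=json.load(open('pics/w1.json'))
def un(u,z):
    K,E=wcam(s);d=E[:3,:3].T@np.linalg.inv(K)@[u[0],u[1],1];o=-E[:3,:3].T@E[:3,3]
    P=o+d*(z/1000-o[2])/d[2];return R.from_euler('z',-CASE[2]).apply(P-[CASE[0],CASE[1],0])*1000
for zs in(176,178,180,182,186,190,195):
    print(zs,un(np.array([398,233])/1.5625,zs-6.5)[:2]-[21,0],un(np.array([398,262])/1.5625,zs+10.5)[:2]-[3,0],un(np.array([398,281])/1.5625,zs+10.5)[:1]+4)
print(loop(1.33,.667,14,0,28),loop(1.33,.667,0,0,0))
go([55.5,0,310])
E
```

```text
176 [71.684   0.4547] [71.4684  0.1815] [64.6302]
178 [71.964   0.4516] [71.8639  0.1798] [65.1032]
180 [72.2439  0.4484] [72.2593  0.178 ] [65.5762]
182 [72.5238  0.4453] [72.6547  0.1763] [66.0492]
186 [73.0837  0.4391] [73.4455  0.1728] [66.9952]
190 [73.6435  0.4328] [74.2364  0.1694] [67.9413]
195 [74.3434  0.4251] [75.2249  0.165 ] [69.1238]
[ 56.0616   0.     295.526 ] [ 62.3838   0.     264.8661]
t 1.82 xyz [-16.7  -4.7  88.7] dr [-0.001   0.0017  0.0081]
```

Emit:
send_rows(
  xyz=[
    [-5,-2,20],
    [-10,-4,45],
    [-14,-4.5,70],
    [-16.5,-4.5,88],
    [-16.5,-4.5,97],
    [-16.5,-4.5,101],
    [-16.5,-4.5,105],
    [-16.5,-4.5,105],
    [-16.5,-4.5,105],
    [-16.5,-4.5,105],
  ],
  dr=[
    [0,0,0],
    [0,0,0.008],
    [0,0,0.008],
    [0,0,0.008],
    [0,0,0.008],
    [0,0,0.008],
    [0,0,0.008],
    [0,0,0.008],
    [0,0,0.008],
    [0,0,0.008],
  ],
)

```text
time: 2.65
position: [0.5561, -0.0161, 0.2956]
tool_rot: [3.128, -0.297, 0.003]
ft_force: [-0.9, 0.3, 0.8]
grip_width: 0.459
grip_force: 0.0
```

```bash
cat >> h.py <<'E'
def ik(bx,bz):
    f=lambda q:(loop(q[0],q[1],0,0,0)-[bx,0,bz])[[0,2]]
    r=least_squares(f,[1.3,.3],bounds=([0,-1.5],[1.8,1.5]));return r.x,np.abs(r.fun).max(),loop(*r.x,14,0,28)
E
python3 - <<'E'
from h import *
here();s=snap('w2')
for b in [(62.4,264.9),(75,250),(80,235),(84,220),(85,210),(85,200),(85,190),(84,184),(84,180),(84,178),(76,178),(72,180),(70,180)]: print(b,*ik(*b))
cv2.imwrite('pics/w2b.png',cv2.imread('pics/w2.png')[130:384,130:390])
E
```

```text
t 2.65 tcp case [ 56.8  -3.1 295.6] z [ 0.0018  0.0001 -1.    ] F [-0.9897  0.154   0.8315] g 0.45854695174807397 0.0
(62.4, 264.9) [1.3314 0.6673] 1.4210854715202004e-14 [ 56.069    0.     295.5581]
(75, 250) [1.4367 0.4632] 3.694822225952521e-13 [ 75.0148   0.     281.3049]
(80, 235) [1.4032 0.29  ] 7.86855025580735e-11 [ 85.4093   0.     265.8341]
(84, 220) [1.4366 0.1199] 2.5579538487363607e-13 [ 94.5493   0.     249.4739]
(85, 210) [1.4503 0.0096] 1.4210854715202004e-14 [ 98.7316   0.     238.1326]
(85, 200) [ 1.4687 -0.101 ] 9.663381206337363e-13 [101.7506   0.     226.4465]
(85, 190) [ 1.5336 -0.2153] 2.842170943040401e-14 [104.6593   0.     214.3621]
(84, 184) [ 1.5552 -0.2839] 0.0 [105.2826   0.     206.9576]
(84, 180) [ 1.6067 -0.3317] 1.4210854715202004e-14 [106.3543   0.     201.9154]
(84, 178) [ 1.6352 -0.3556] 2.842170943040401e-14 [106.8725   0.     199.3741]
(76, 178) [ 1.2837 -0.3294] 1.4210854715202004e-14 [ 98.3052   0.     199.9654]
(72, 180) [ 1.0247 -0.2661] 0.0 [ 92.871    0.     203.3324]
(70, 180) [ 0.8849 -0.2381] 0.0 [ 90.2085   0.     203.9085]
```

View pics/w2b.png

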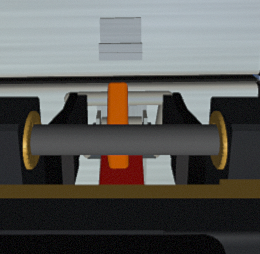

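The tab lies between the fingers, at crop column 118 against the jaw centre at about 124. I'll shift 3 mm and close.

Emit:
send_rows(
  xyz=[
    [0,-3,2],
    [0,-3,2],
    [0,-3,2],
    [0,-3,2],
    [0,-3,2],
    [0,-3,2],
    [0,-3,2],
    [0,-3,2],
    [0,-3,2],
    [0,-3,2],
  ],
  dr=[
    [0,0,0],
    [0,0,0],
    [0,0,0],
    [0,0,0],
    [0,0,0],
    [0,0,0],
    [0,0,0],
    [0,0,0],
    [0,0,0],
    [0,0,0],
  ],
  jaw=0,
  grip_force=35,
)

```text
time: 3.53
position: [0.5561, -0.0128, 0.2926]
tool_rot: [-3.127, 0.296, -0.0]
ft_force: [1.1, 0.3, 0.2]
grip_width: 0.111
grip_force: 35.0
```

```bash
python3 - <<'E'
from h import *
here()
E
```

```text
t 3.53 tcp case [ 56.2   0.2 292.6] z [ 0.0002  0.0002 -1.    ] F [0.9778 0.5319 0.2378] g 0.11100485355849161 34.999976758263074
```

Emit:
send_rows(
  xyz=[
    [7,0,5],
    [13,0,9],
    [19,0,14],
    [24,0,22],
    [29,0,30],
    [34,0,38],
    [38.5,0,46],
    [42.5,0,57],
    [46,0,67],
    [46,0,69],
  ],
  dr=[
    [0,0,0],
    [0,0,0],
    [0,0,0],
    [0,0,0],
    [0,0,0],
    [0,0,0],
    [0,0,0],
    [0,0,0],
    [0,0,0],
    [0,0,0],
  ],
)

```text
time: 4.37
position: [0.6018, -0.0212, 0.2211]
tool_rot: [-3.126, 0.296, 0.001]
ft_force: [1.1, 4.1, 3.8]
grip_width: 0.111
grip_force: 35.0
```

```bash
python3 - <<'E'
from h import *
here();s=snap('w3')
b=[85,0,200]
for n,P in dict(bar=b,barL=[85,27,200],barR=[85,-27,200],footend=[93,0,173],lip=[75,0,190],lev=[-85*np.cos(1.47),0,184+85*np.sin(1.47)]).items(): print(n,projw(s,world(CASE,P))*1.5625)
im=cv2.imread('pics/w3.png');cv2.imwrite('pics/w3b.png',cv2.resize(im,(800,600),interpolation=cv2.INTER_CUBIC))
g=get_image('scene');cv2.imwrite('pics/s3.png',cv2.resize(g[120:230,170:310,::-1],None,fx=5,fy=5,interpolation=cv2.INTER_CUBIC))
E
```

```text
t 4.37 tcp case [102.7   0.2 221.1] z [-0.0006  0.0013 -1.    ] F [0.3747 4.228  3.8245] g 0.11101152004936579 35.00099936165043
bar [[401.0703 419.4098]]
barL [[325.9615 419.6784]]
barR [[476.2409 419.1409]]
footend [[400.7023 369.019 ]]
lip [[401.0316 430.1513]]
lev [[403.2564 843.5603]]
```

View pics/w3b.png

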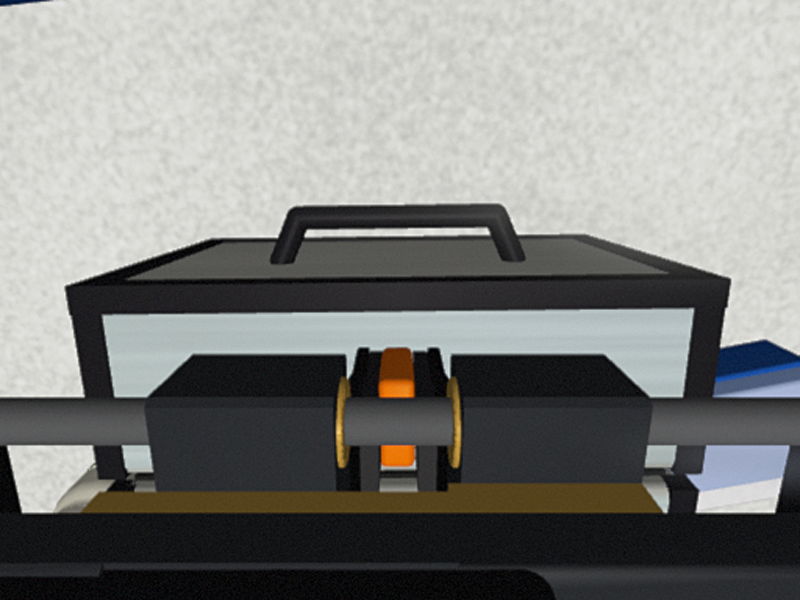

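The gripper hides the bar in this view, but the tab is still firmly held at columns 380–413. I'll lower it onto the foot and watch the force.

Emit:
send_rows(
  xyz=[
    [1,0,4],
    [1.5,0,8],
    [2,0,11],
    [2.5,0,14],
    [2.5,0,16],
    [2.5,0,18],
    [2.5,0,20],
    [2.5,0,21],
    [2.5,0,21],
    [2.5,0,21],
  ],
  dr=[
    [0,0,0],
    [0,0,0],
    [0,0,0],
    [0,0,0],
    [0,0,0],
    [0,0,0],
    [0,0,0],
    [0,0,0],
    [0,0,0],
    [0,0,0],
  ],
)

```text
time: 5.3
position: [0.6037, -0.0217, 0.2027]
tool_rot: [-3.127, 0.296, -0.001]
ft_force: [-0.7, 5.3, 2.6]
grip_width: 0.116
grip_force: 35.0
```

```bash
python3 - <<'E'
from h import *
here()
g=get_image('scene');cv2.imwrite('pics/s4.png',cv2.resize(g[120:230,170:310,::-1],None,fx=5,fy=5,interpolation=cv2.INTER_CUBIC))
for b in((83,178),(72,180)):
    (A,B),_,t=ik(*b);P=[loop(A,B,0,-27,0),loop(A,B,0,27,0),[-85*np.cos(A),0,184+85*np.sin(A)],t]
    print(b,A,((proj('scene',world(CASE,P))-[170,120])*5).round())
E
```

```text
t 5.3 tcp case [104.7   0.2 202.7] z [ 0.0004  0.0005 -1.    ] F [-1.6144  5.0835  2.5539] g 0.11633014331167571 35.000904514454305
(83, 178) 1.5951602779167162 [[321. 382.]
 [432. 362.]
 [332. 121.]
 [386. 369.]]
(72, 180) 1.0246818595117737 [[317. 364.]
 [426. 345.]
 [315.  93.]
 [379. 344.]]
```

View pics/s4.png

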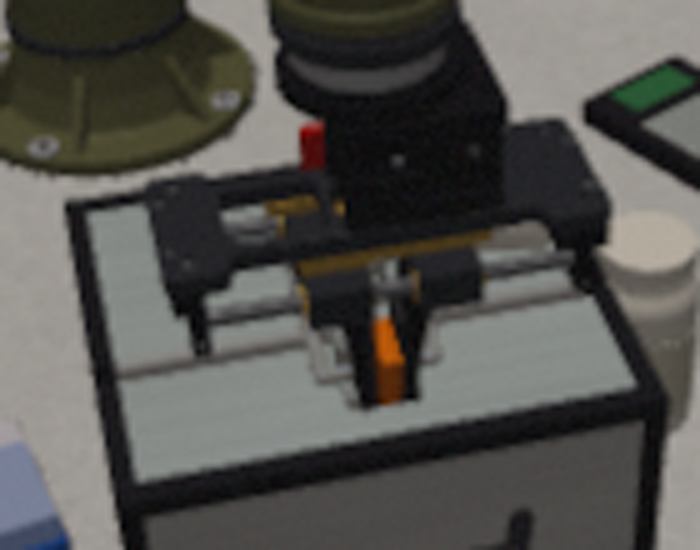

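The picture shows the loop's corners at about (318,375) and (437,352), roughly 4–5 mm above the foot. I'll go down a little more.

Emit:
send_rows(
  xyz=[
    [0,0,2],
    [0.5,0,3],
    [0.5,0,4],
    [0.5,0,5],
    [0.5,0,5.5],
    [0.5,0,6],
    [0.5,0,6],
    [0.5,0,6],
    [0.5,0,6],
    [0.5,0,6],
  ],
  dr=[
    [0,0,0],
    [0,0,0],
    [0,0,0],
    [0,0,0],
    [0,0,0],
    [0,0,0],
    [0,0,0],
    [0,0,0],
    [0,0,0],
    [0,0,0],
  ],
)

```text
time: 6.18
position: [0.6044, -0.0217, 0.197]
tool_rot: [-3.127, 0.296, -0.001]
ft_force: [-0.3, 4.9, 4.4]
grip_width: 0.108
grip_force: 35.0
```

```bash
python3 - <<'E'
from h import *
here()
E
```

```text
t 6.18 tcp case [105.3   0.2 197. ] z [ 0.0009  0.0005 -1.    ] F [-1.1562  4.8001  4.4265] g 0.10825591441698823 35.001126083079726
```

Emit:
send_rows(
  xyz=[
    [0,0,1],
    [0,0,1.5],
    [0,0,2],
    [0,0,2.5],
    [0,0,2.5],
    [0,0,2.5],
    [0,0,2.5],
    [0,0,2.5],
    [0,0,2.5],
    [0,0,2.5],
  ],
  dr=[
    [0,0,0],
    [0,0,0],
    [0,0,0],
    [0,0,0],
    [0,0,0],
    [0,0,0],
    [0,0,0],
    [0,0,0],
    [0,0,0],
    [0,0,0],
  ],
)

```text
time: 7.02
position: [0.6045, -0.0218, 0.1945]
tool_rot: [-3.127, 0.296, -0.002]
ft_force: [-0.3, 5.5, 4.1]
grip_width: 0.113
grip_force: 35.0
```

```bash
python3 - <<'E'
from h import *
here()
E
```

```text
t 7.02 tcp case [105.5   0.2 194.5] z [ 0.0012  0.0005 -1.    ] F [-1.2776  5.327   4.1084] g 0.11305379979711781 35.0012111174874
```

Emit:
send_rows(
  xyz=[
    [0,0,1],
    [0,0,1.5],
    [0,0,2],
    [0,0,2.5],
    [0,0,3],
    [0,0,3],
    [0,0,3],
    [0,0,3],
    [0,0,3],
    [0,0,3],
  ],
  dr=[
    [0,0,0],
    [0,0,0],
    [0,0,0],
    [0,0,0],
    [0,0,0],
    [0,0,0],
    [0,0,0],
    [0,0,0],
    [0,0,0],
    [0,0,0],
  ],
)

```text
time: 7.85
position: [0.6047, -0.0218, 0.1936]
tool_rot: [3.127, -0.296, 0.004]
ft_force: [-4.9, 4.2, 13.5]
grip_width: 0.113
grip_force: 35.0
```

```bash
python3 - <<'E'
from h import *
here()
g=get_image('scene');cv2.imwrite('pics/s5.png',cv2.resize(g[170:220,215:275,::-1],None,fx=10,fy=10,interpolation=cv2.INTER_CUBIC))
for b in((83,178),(83,175),(79,175)):
    (A,B),_,t=ik(*b);P=[loop(A,B,0,-27,0),loop(A,B,0,27,0),loop(A,B,26,0,4),t]
    print(b,A,B,((proj('scene',world(CASE,P))-[215,170])*10).round())
print(((proj('scene',world(CASE,[[93,-17,173],[93,17,173],[75,-17,190],[75,17,190]]))-[215,170])*10).round())
E
```

```text
t 7.85 tcp case [105.6   0.2 193.6] z [ 0.0023 -0.0001 -1.    ] F [-5.5918  3.2521 13.4848] g 0.112604677347298 35.00351386377588
(83, 178) 1.5951602779167162 -0.3544455825210613 [[193. 264.]
 [414. 224.]
 [329. 331.]
 [322. 237.]]
(83, 175) 1.6421623216184604 -0.39089044155417596 [[194. 274.]
 [414. 234.]
 [330. 343.]
 [323. 252.]]
(79, 175) 1.4759933534296108 -0.38320970480099636 [[190. 263.]
 [410. 223.]
 [326. 331.]
 [319. 240.]]
[[244. 300.]
 [384. 274.]
 [224. 197.]
 [364. 173.]]
```

View pics/s5.png

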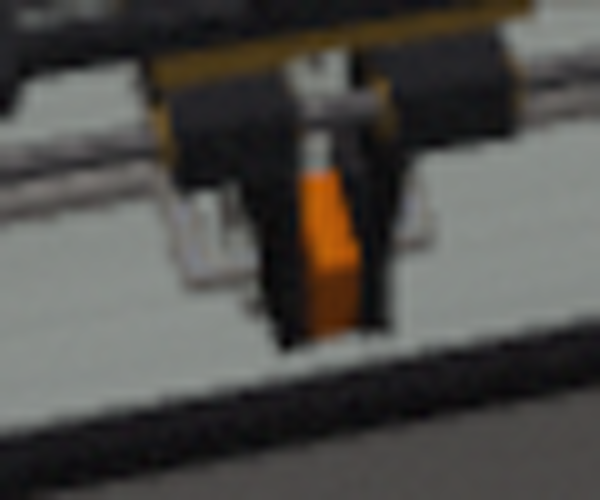

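Contact at about 13 N, and the picture shows the bar corners at (190,278) and (432,242), matching a bar at z≈175 on the foot. Now I'll draw it back under the lip.

Emit:
send_rows(
  xyz=[
    [-1,0,-1],
    [-2,0,-1],
    [-3.5,0,-1],
    [-5,0,-1.5],
    [-6.5,0,-1.5],
    [-8,0,-2],
    [-9,0,-2],
    [-10,0,-2.5],
    [-10,0,-2.5],
    [-10,0,-2.5],
  ],
  dr=[
    [0,0,0],
    [0,0,0],
    [0,0,0],
    [0,0,0],
    [0,0,0],
    [0,0,0],
    [0,0,0],
    [0,0,0],
    [0,0,0],
    [0,0,0],
  ],
)

```text
time: 8.73
position: [0.5983, -0.0207, 0.1943]
tool_rot: [-3.127, 0.297, -0.016]
ft_force: [9.6, 4.9, -1.9]
grip_width: 0.108
grip_force: 35.0
```

```bash
python3 - <<'E'
from h import *
here()
for b in [(83,175),(76,175),(72,176),(70,177),(70,179)]: print(b,*ik(*b))
E
```

```text
t 8.73 tcp case [ 99.2   0.1 194.3] z [ 0.0101  0.0017 -0.9999] F [ 8.5879  6.5442 -1.8789] g 0.10807758288185544 34.99950279481709
(83, 175) [ 1.6422 -0.3909] 2.2245671971177217e-10 [106.6123   0.     195.5538]
(76, 175) [ 1.3378 -0.3706] 5.684341886080802e-14 [ 99.1907   0.     196.0284]
(72, 176) [ 1.1011 -0.3254] 1.3500311979441904e-12 [ 94.2166   0.     198.055 ]
(70, 177) [ 0.9456 -0.2847] 8.526512829121202e-14 [ 91.2999   0.     199.9415]
(70, 179) [ 0.9041 -0.2534] 0.0 [ 90.5727   0.     202.5959]
```

Emit:
send_rows(
  xyz=[
    [-1,0,-0.5],
    [-2,0,-1],
    [-3,0,-1.5],
    [-4,0,-2],
    [-5,0,-2.5],
    [-6,0,-3],
    [-6,0,-3],
    [-6,0,-3],
    [-6,0,-3],
    [-6,0,-3],
  ],
  dr=[
    [0,0,0],
    [0,0,0],
    [0,0,0],
    [0,0,0],
    [0,0,0],
    [0,0,0],
    [0,0,0],
    [0,0,0],
    [0,0,0],
    [0,0,0],
  ],
)

```text
time: 9.57
position: [0.5932, -0.0198, 0.1971]
tool_rot: [-3.127, 0.297, -0.019]
ft_force: [11.5, 4.1, -4.4]
grip_width: 0.112
grip_force: 35.0
```

```bash
python3 - <<'E'
from h import *
here()
E
```

```text
t 9.57 tcp case [ 94.    0.  197.1] z [ 0.0117  0.0019 -0.9999] F [10.5497  6.0898 -4.375 ] g 0.11190993503062058 34.99823589809239
```

Emit:
send_rows(
  xyz=[
    [-1,0,-0.5],
    [-2,0,-1],
    [-3,0,-1.5],
    [-4,0,-1.5],
    [-4.5,0,-2],
    [-5,0,-2],
    [-5,0,-2],
    [-5,0,-2],
    [-5,0,-2],
    [-5,0,-2],
  ],
  dr=[
    [0,0,0],
    [0,0,0],
    [0,0,0],
    [0,0,0],
    [0,0,0],
    [0,0,0],
    [0,0,0],
    [0,0,0],
    [0,0,0],
    [0,0,0],
  ],
)

```text
time: 10.4
position: [0.5891, -0.019, 0.1996]
tool_rot: [-3.127, 0.297, -0.022]
ft_force: [14.3, 4.7, -4.9]
grip_width: 0.109
grip_force: 35.0
```

```bash
python3 - <<'E'
from h import *
here()
g=get_image('scene');cv2.imwrite('pics/s6.png',cv2.resize(g[130:220,195:285,::-1],None,fx=6,fy=6,interpolation=cv2.INTER_CUBIC))
for b in((76,175),(72,176),(70,177)):
    (A,B),_,t=ik(*b);P=[loop(A,B,0,-27,0),loop(A,B,0,27,0),loop(A,B,26,0,4),[-85*np.cos(A),0,184+85*np.sin(A)]]
    print(b,A,B,((proj('scene',world(CASE,P))-[195,130])*6).round())
E
```

```text
t 10.4 tcp case [ 89.8   0.1 199.6] z [ 0.0138  0.0021 -0.9999] F [13.1633  7.2625 -4.9029] g 0.10932305261171894 34.99756670789793
(76, 175) 1.3378193882618354 -0.37061156658482447 [[233. 393.]
 [364. 369.]
 [314. 433.]
 [237.  62.]]
(72, 176) 1.1011140221530622 -0.32540237283836787 [[231. 385.]
 [362. 361.]
 [311. 423.]
 [230.  52.]]
(70, 177) 0.94559739997724 -0.28466162016683105 [[230. 380.]
 [361. 356.]
 [310. 416.]
 [225.  52.]]
```

View pics/s6.png

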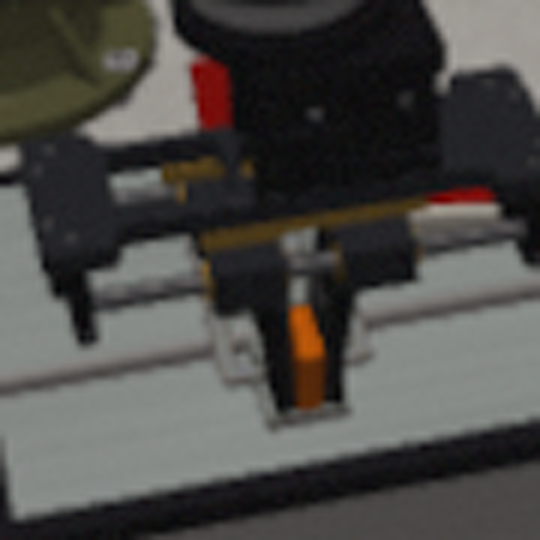

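The picture shows the loop's corners at (228,382) and (367,358), matching a bar at x≈70, around the keeper seat. I'll use forces to confirm that it has seated.

Emit:
send_rows(
  xyz=[
    [-1,0,-0.5],
    [-2,0,-0.5],
    [-3,0,-1],
    [-4,0,-1],
    [-4,0,-1],
    [-4,0,-1],
    [-4,0,-1],
    [-4,0,-1],
    [-4,0,-1],
    [-4,0,-1],
  ],
  dr=[
    [0,0,0],
    [0,0,0],
    [0,0,0],
    [0,0,0],
    [0,0,0],
    [0,0,0],
    [0,0,0],
    [0,0,0],
    [0,0,0],
    [0,0,0],
  ],
)

```text
time: 11.28
position: [0.5877, -0.0188, 0.2011]
tool_rot: [-3.126, 0.298, -0.031]
ft_force: [18.9, 3.1, -6.6]
grip_width: 0.112
grip_force: 35.0
```

```bash
python3 - <<'E'
from h import *
here()
E
```

```text
t 11.28 tcp case [ 88.4   0.  201.1] z [ 0.0198  0.003  -0.9998] F [18.0573  6.5058 -6.5754] g 0.1117360279223982 34.99597079004161
```

It moved only 1.4 mm for 5 N more, so the bar is against the post. A small lift will show whether the lip is holding it.

Emit:
send_rows(
  xyz=[
    [0,0,-1],
    [0,0,-2],
    [0,0,-3],
    [0,0,-4],
    [0,0,-5],
    [0,0,-6],
    [0,0,-6],
    [0,0,-6],
    [0,0,-6],
    [0,0,-6],
  ],
  dr=[
    [0,0,0],
    [0,0,0],
    [0,0,0],
    [0,0,0],
    [0,0,0],
    [0,0,0],
    [0,0,0],
    [0,0,0],
    [0,0,0],
    [0,0,0],
  ],
)

```text
time: 12.12
position: [0.5861, -0.0186, 0.2031]
tool_rot: [-3.125, 0.297, -0.023]
ft_force: [23.4, 2.9, -22.2]
grip_width: 0.109
grip_force: 35.0
```

```bash
python3 - <<'E'
from h import *
here()
E
```

```text
t 12.12 tcp case [ 86.8  -0.  203.1] z [ 0.0146  0.0036 -0.9999] F [ 22.4378   7.1385 -22.1666] g 0.10927561749162863 34.9926734349674
```

It is caught under the lip: 2 mm of rise for 22 N. Relax and release.

Emit:
send_rows(
  xyz=[
    [1,0,2],
    [2,0,4],
    [3,0,5],
    [3,0,5],
    [3,0,5],
    [3,0,5],
    [3,0,5],
    [3,0,5],
    [3,0,5],
    [3,0,5],
  ],
  dr=[
    [0,0,0],
    [0,0,0],
    [0,0,0],
    [0,0,0],
    [0,0,0],
    [0,0,0],
    [0,0,0],
    [0,0,0],
    [0,0,0],
    [0,0,0],
  ],
)

```text
time: 12.95
position: [0.5868, -0.0186, 0.2026]
tool_rot: [-3.127, 0.297, -0.017]
ft_force: [6.7, 3.4, 4.0]
grip_width: 0.11
grip_force: 35.0
```

Emit:
send_rows(
  xyz=[
    [0,0,0],
    [0,0,0],
    [0,0,0],
    [0,0,0],
    [0,0,0],
    [0,0,0],
    [0,0,0],
    [0,0,0],
    [0,0,0],
    [0,0,0],
  ],
  dr=[
    [0,0,0],
    [0,0,0],
    [0,0,0],
    [0,0,0],
    [0,0,0],
    [0,0,0],
    [0,0,0],
    [0,0,0],
    [0,0,0],
    [0,0,0],
  ],
  jaw=30,
)

```text
time: 13.78
position: [0.5855, -0.0201, 0.2016]
tool_rot: [3.126, -0.3, 0.012]
ft_force: [6.2, 1.0, 1.9]
grip_width: 0.348
grip_force: 2.7
```

Emit:
send_rows(
  xyz=[
    [0,0,-5],
    [0,0,-15],
    [0,0,-30],
    [0,0,-50],
    [0,0,-70],
    [0,0,-90],
    [0,0,-110],
    [0,0,-120],
    [0,0,-120],
    [0,0,-120],
  ],
  dr=[
    [0,0,0],
    [0,0,0],
    [0,0,0],
    [0,0,0],
    [0,0,0],
    [0,0,0],
    [0,0,0],
    [0,0,0],
    [0,0,0],
    [0,0,0],
  ],
)

```text
time: 14.62
position: [0.5824, -0.0189, 0.3204]
tool_rot: [3.126, -0.298, 0.0]
ft_force: [-0.4, -0.6, -0.0]
grip_width: 0.343
grip_force: 0.0
```

```bash
python3 - <<'E'
from h import *
here()
s=snap('w4');img=get_image('top')
hsv=cv2.cvtColor(cv2.cvtColor(cv2.imread('pics/w4.png'),cv2.COLOR_BGR2RGB),cv2.COLOR_RGB2HSV)
def blob(hsv,lo,hi,box):
    m=cv2.inRange(hsv,lo,hi);x0,y0,x1,y1=box;k=np.zeros_like(m);k[y0:y1,x0:x1]=m[y0:y1,x0:x1];ys,xs=np.nonzero(k)
    return None if len(xs)==0 else (len(xs),xs.min(),xs.max(),ys.min(),ys.max())
for n,h in(('w',hsv),('top',cv2.cvtColor(img,cv2.COLOR_RGB2HSV))):
    print(n,'orange',blob(h,(6,150,60),(18,255,255),(200,60,320,384) if n=='w' else (240,150,320,260)),'red',blob(h,(0,150,60),(4,255,255),(225,60,290,384) if n=='w' else (265,150,320,260)))
for bz in((70,177),(70,179),(72,180)):
    (A,B),_,t=ik(*bz);P=[loop(A,B,26,0,4),loop(A,B,26,0,40),loop(A,B,0,0,40),[-85*np.cos(A),0,184+85*np.sin(A)]]
    print(bz,A,B,'w',projw(s,world(CASE,P)).round().tolist(),'top',proj('top',world(CASE,P)).round().tolist())
E
```

```text
t 14.62 tcp case [ 83.2  -1.1 320.4] z [ 0.0001 -0.0011 -1.    ] F [-0.2645 -0.6871 -0.0485] g 0.34293309948492207 0.0
w orange (450, np.int64(200), np.int64(317), np.int64(171), np.int64(327)) red (997, np.int64(237), np.int64(272), np.int64(285), np.int64(313))
top orange None red (236, np.int64(271), np.int64(287), np.int64(215), np.int64(235))
(70, 177) 0.94559739997724 -0.28466162016683105 w [[254.0, 170.0], [254.0, 166.0], [254.0, 199.0], [255.0, 371.0]] top [[288.0, 173.0], [290.0, 164.0], [288.0, 174.0], [278.0, 232.0]]
(70, 179) 0.9041429944048153 -0.2534110681884739 w [[254.0, 171.0], [254.0, 168.0], [254.0, 201.0], [255.0, 372.0]] top [[288.0, 172.0], [290.0, 164.0], [288.0, 174.0], [278.0, 233.0]]
(72, 180) 1.0246818595117737 -0.26612414403614887 w [[254.0, 169.0], [254.0, 166.0], [254.0, 199.0], [255.0, 369.0]] top [[289.0, 172.0], [290.0, 163.0], [288.0, 173.0], [279.0, 229.0]]
```

The wrist and top pictures both agree, by colour extents, that the loop is still hooked and the lever is at A≈0.88. Now I'll plan the press.

```bash
cat >> h.py <<'E'
def tcp_press(A,t,r=70,off=0):
    c=np.array([-r*np.cos(A),0,184+r*np.sin(A)])+(4+off)*np.array([np.sin(A),0,np.cos(A)])
    return c+17*np.array([np.sin(t),0,np.cos(t)])
E
python3 - <<'E'
from h import *
print(tcp_press(.9,.6,off=15));go(tcp_press(.9,.6,off=15),.6)
E
```

```text
[-19.0306   0.     264.6742]
t 14.72 xyz [-101.5   -0.4   54.5] dr [-0.0009 -0.5975 -0.0061]
```

Emit:
send_rows(
  xyz=[
    [-15,0,0],
    [-30,0,5],
    [-45,0,10],
    [-60,0,18],
    [-75,0,28],
    [-90,0,40],
    [-102,-0.5,50],
    [-102,-0.5,54],
    [-102,-0.5,54],
    [-102,-0.5,54],
  ],
  dr=[
    [0,-0.08,0],
    [0,-0.16,0],
    [0,-0.24,0],
    [0,-0.32,0],
    [0,-0.4,0],
    [0,-0.48,0],
    [0,-0.56,0],
    [0,-0.6,-0.006],
    [0,-0.6,-0.006],
    [0,-0.6,-0.006],
  ],
  jaw=0,
)

```text
time: 15.55
position: [0.4821, 0.0013, 0.265]
tool_rot: [-2.936, 0.27, 0.912]
ft_force: [0.1, -0.2, 0.9]
grip_width: 0.01
grip_force: 0.0
```

```bash
python3 - <<'E'
from h import *
here();print(get_state()['joint_positions'])
s=get_state();r0=R.from_rotvec(s['tool_rot'])
for A,t in((.9,.6),(.8,.6),(.7,.6),(.6,.55),(.5,.5),(.4,.45),(.3,.4),(.2,.35),(.1,.3),(0,.25),(-.05,.25)):
    w=world(CASE,tcp_press(A,t))[0];print(A,(r0.inv().apply(w-s['position'])*1000).round(1),(r0.inv()*toolR(t)).as_rotvec().round(3))
E
```

```text
t 15.55 tcp case [-19.1   0.6 265. ] z [-0.5668  0.0012 -0.8239] F [ 0.1422 -0.2246  0.8771] g 0.010320612497646443 0.0
[ 0.4127  0.4539 -0.5497  1.4043  0.0405  1.92   -1.9107]
0.9 [-4.2  0.6 14.5] [-0.001  0.003  0.001]
0.8 [-6.3  0.6 21.2] [-0.001  0.003  0.001]
0.7 [-7.7  0.6 28.1] [-0.001  0.003  0.001]
0.6 [-9.3  0.6 35.1] [-0.001  0.053  0.001]
0.5 [-10.2   0.6  42.1] [-0.001  0.103  0.001]
0.4 [-10.3   0.6  49.2] [-0.001  0.153  0.001]
0.3 [-9.8  0.6 56.3] [-0.001  0.203  0.001]
0.2 [-8.6  0.6 63.2] [-0.001  0.253  0.001]
0.1 [-6.7  0.6 69.9] [-0.001  0.303  0.001]
0 [-4.2  0.6 76.3] [-0.001  0.353  0.001]
-0.05 [-2.3  0.7 79.2] [-0.001  0.353  0.001]
```

Emit:
send_rows(
  xyz=[
    [-2,0.5,7],
    [-4,0.5,13],
    [-5,0.5,17],
    [-6,0.5,21],
    [-7,0.5,25],
    [-8,0.5,28],
    [-8.5,0.5,31.5],
    [-9,0.5,35],
    [-10,0.5,39],
    [-10,0.5,42],
  ],
  dr=[
    [0,0,0],
    [0,0,0],
    [0,0,0],
    [0,0,0],
    [0,0,0],
    [0,0,0],
    [0,0.025,0],
    [0,0.05,0],
    [0,0.08,0],
    [0,0.1,0],
  ],
)

```text
time: 16.38
position: [0.4512, 0.0069, 0.2385]
tool_rot: [-2.989, 0.275, 0.757]
ft_force: [3.5, -0.2, 8.0]
grip_width: 0.003
grip_force: 3.9
```

```bash
cat > nx.py <<'E'
from h import *
here()
s=get_state();r0=R.from_rotvec(s['tool_rot'])
for A,t in((.4,.45),(.3,.4),(.2,.35),(.1,.3),(0,.25),(-.05,.25),(-.1,.25)):
    w=world(CASE,tcp_press(A,t))[0];print(A,(r0.inv().apply(w-s['position'])*1000).round(1),(r0.inv()*toolR(t)).as_rotvec().round(3))
h=cv2.cvtColor(get_image('top'),cv2.COLOR_RGB2HSV)
m=cv2.inRange(h,(0,150,60),(4,255,255));m[:,:265]=0;m[:,320:]=0;m[:150]=0;m[260:]=0
o=cv2.inRange(h,(6,150,60),(18,255,255));o[:,:270]=0;o[:,305:]=0;o[:150]=0;o[200:]=0
for k in(m,o):
    y,x=np.nonzero(k);print(len(x),(x.min(),x.max(),y.min(),y.max()) if len(x) else '')
E
python3 nx.py
```

```text
t 16.38 tcp case [-50.5   0.3 238.5] z [-0.476   0.0011 -0.8795] F [3.5211 0.427  7.9811] g 0.003045550305861246 3.8871457736718185
0.4 [-0.4  0.3  9.6] [-0.001  0.046  0.001]
0.3 [-0.7  0.4 16.7] [-0.001  0.096  0.001]
0.2 [-0.2  0.4 23.7] [-0.001  0.146  0.001]
0.1 [ 1.   0.4 30.5] [-0.001  0.196  0.001]
0 [ 2.8  0.4 37.2] [-0.001  0.246  0.001]
-0.05 [ 4.4  0.4 40.3] [-0.001  0.246  0.001]
-0.1 [ 6.1  0.4 43.4] [-0.001  0.246  0.001]
84 (np.int64(269), np.int64(284), np.int64(219), np.int64(246))
0
```

8.7 N of resistance fits a hooked loop, so I'll press on through.

Emit:
send_rows(
  xyz=[
    [0,0.3,4],
    [0,0.3,8],
    [0,0.3,12],
    [0,0.3,16],
    [0,0.3,20],
    [0,0.3,24],
    [1,0.3,28],
    [1.5,0.3,32],
    [2.5,0.3,36],
    [4,0.3,40],
  ],
  dr=[
    [0,0.03,0],
    [0,0.05,0],
    [0,0.08,0],
    [0,0.1,0],
    [0,0.13,0],
    [0,0.15,0],
    [0,0.18,0],
    [0,0.2,0],
    [0,0.23,0],
    [0,0.25,0],
  ],
)

```text
time: 17.27
position: [0.4358, 0.0096, 0.2054]
tool_rot: [-3.082, 0.283, 0.383]
ft_force: [-6.8, -2.4, 52.0]
grip_width: 0.007
grip_force: 25.8
```

```bash
python3 nx.py
```

```text
t 17.27 tcp case [-66.2   0.2 205.4] z [-0.2447  0.0003 -0.9696] F [-6.2221 -3.5613 52.0253] g 0.007135373603123673 25.80770072992891
0.4 [  4.3   0.2 -26.7] [-0.    -0.203  0.   ]
0.3 [  2.3   0.2 -20. ] [-0.    -0.153  0.   ]
0.2 [  1.    0.2 -13.1] [-0.    -0.103  0.   ]
0.1 [ 0.5  0.2 -6.1] [-0.    -0.053  0.   ]
0 [0.6 0.2 0.8] [-0.    -0.003  0.   ]
-0.05 [1.4 0.2 4.2] [-0.    -0.003  0.   ]
-0.1 [2.3 0.2 7.6] [-0.    -0.003  0.   ]
11 (np.int64(268), np.int64(273), np.int64(249), np.int64(251))
0
```

The lever is at its stop (A≈0, 52 N). Back off and check.

Emit:
send_rows(
  xyz=[
    [0,0,-10],
    [0,0,-20],
    [0,0,-35],
    [0,0,-55],
    [0,0,-75],
    [0,0,-95],
    [0,0,-115],
    [0,0,-130],
    [0,0,-140],
    [0,0,-140],
  ],
  dr=[
    [0,0,0],
    [0,0,0],
    [0,0,0],
    [0,0,0],
    [0,0,0],
    [0,0,0],
    [0,0,0],
    [0,0,0],
    [0,0,0],
    [0,0,0],
  ],
)

```text
time: 18.15
position: [0.4703, 0.003, 0.3372]
tool_rot: [-3.08, 0.283, 0.384]
ft_force: [0.3, 0.6, 0.2]
grip_width: 0.001
grip_force: 0.0
```

Emit:
send_rows(
  xyz=[
    [40,0,-20],
    [80,0,-20],
    [120,0,-20],
    [160,0,-20],
    [200,0,-20],
    [220,0,-20],
    [220,0,-20],
    [220,0,-20],
    [220,0,-20],
    [220,0,-20],
  ],
  dr=[
    [0,0,0],
    [0,0,0],
    [0,0,0],
    [0,0,0],
    [0,0,0],
    [0,0,0],
    [0,0,0],
    [0,0,0],
    [0,0,0],
    [0,0,0],
  ],
)

```text
time: 18.98
position: [0.6831, -0.0362, 0.3021]
tool_rot: [-3.081, 0.282, 0.386]
ft_force: [-1.0, 0.0, 0.1]
grip_width: 0.007
grip_force: 0.0
```

```bash
cat > chk.py <<'E'
from h import *
here();s=snap('w5')
def blobs(im,lo,hi,tag):
    n,_,st,c=cv2.connectedComponentsWithStats(cv2.inRange(cv2.cvtColor(im,cv2.COLOR_RGB2HSV),lo,hi))
    for q in st[1:]:
        if q[4]>25: print(tag,q)
for n in('wrist','scene','top'):
    im=get_image(n);cv2.imwrite(f'pics/end_{n}.png',im[:,:,::-1])
    blobs(im,(0,150,60),(4,255,255),n+' red');blobs(im,(6,150,60),(18,255,255),n+' orange')
A,B=0,0
P=[[-85,16,188],[-85,-16,188],[-26,16,188],[66+26,0,184],[66+26,0,220],[66,0,220]]
for n in('scene','top'): print(n,proj(n,world(CASE,P)).round().tolist())
print('w',projw(s,world(CASE,P)).round().tolist())
E
python3 chk.py
```

```text
t 18.98 tcp case [185.3   0.4 302.1] z [-0.2468  0.0012 -0.9691] F [-1.0074 -0.1819  0.0832] g 0.006756010024655385 0.0
wrist orange [254 285   2  18  36]
scene red [226 153   9   7  45]
scene red [230 165   9   5  33]
scene red [399 265   8   8  45]
scene red [376 273   7   8  43]
scene red [364 277   7   9  46]
scene red [352 282   7   8  47]
scene red [340 286   7   8  47]
scene orange [  10    0  115  136 3436]
scene orange [   0   24   57  125 3190]
scene orange [242 179   5  14  64]
top red [181  77   6   7  33]
top red [204  79   6   6  33]
top red [216  80   6   6  30]
top red [227  80   7   7  31]
top red [239  81   6   7  31]
top red [233 207  12   8  44]
top red [268 219  19  34 439]
top orange [285 170   6  11  40]
scene [[237.0, 151.0], [226.0, 153.0], [242.0, 164.0], [246.0, 195.0], [245.0, 183.0], [243.0, 176.0]]
top [[267.0, 251.0], [282.0, 254.0], [272.0, 224.0], [288.0, 173.0], [289.0, 169.0], [287.0, 180.0]]
w [[242.0, 367.0], [269.0, 368.0], [241.0, 335.0], [256.0, 250.0], [256.0, 277.0], [256.0, 299.0]]
```

```bash
python3 - <<'E'
from h import *
a=cv2.imread('pics/top0.png',0);b=cv2.imread('pics/end_top.png',0)
# dark seam gap & lid far edge profile along case x, away from latch
for y in(-90,70):
    for im,n in((a,'before'),(b,'after')):
        P=proj('top',world(CASE,[[x,y,170] for x in np.arange(105,140,1)])).astype(np.float32)
        v=cv2.remap(im,P[:,:1],P[:,1:],cv2.INTER_LINEAR).ravel().astype(int);print(y,n,v)
E
```

```text
-90 before [119 120 119 118 117 118 118 120 115  96  73  57  43  38  39  39  36  33
  33  32  35  41  53  87 123 131 133 133 131 130 130 129 129 128 127]
-90 after [64 57 46 36 34 33 38 41 44 43 43 42 40 41 43 45 47 49 48 48 48 48 47 45
 44 45 47 48 51 52 51 51 50 49 48]
70 before [114 115 115 115 116 118 120 123 114  85  55  45  36  34  36  39  39  39
  35  31  43  71 102 117 130 133 131 130 130 131 130 128 127 126 125]
70 after [142 143 145 145 136 127 104  78  57  51  44  44  45  46  46  46  49  52
  90 132 158 160 163 161 159 157 156 156 155 155 155 154 153 154 155]
```

```bash
python3 -c "
from bench import *
print(close_job())"
```

```text
the job is handed in; nothing more can be done
None
```

The case is latched and handed in at about 19 s of the 51 s limit: the loop is under the keeper's lip, the lever is flat past centre, the lid pulled in about 3.5 mm and the gripper is clear. The timer hasn't moved in the top view; I didn't re-check the jar and tip box, but nothing I did went near them.

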